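Pop open the push-button sippy cup against the drawer's back panel

ROBOT

A 6-joint arm with a two-finger parallel gripper is mounted at the origin on the work surface. World frame = base frame: x ahead of the robot, y to its left, z up, the work surface at z = 0. Lengths are in mm, angles in rad, forces in N, time in s.
With the tool pointing down it reaches from about 350 to 775 mm from the base axis. Payload 7.3 kg.
Tool frame: the origin (TCP) lies midway between the tips of the shut fingers; the grasp point (between the pads) lies 19 mm behind it; z points along the fingers, y is the line along which they close (so a half turn about z gives the same grasp; the last joint's range is limited). The gripper opens to 92 mm and grips with 3 to 60 N. Pads are 19 mm wide; open, the fingers measure 130 mm over their backs; the gripper's body (75 mm by 190 mm) begins 47 mm behind the grasp point.
Start: joints at [-1.27, 0.342, 1.524, -0, 1.275, -0.146], TCP at [226.867, -473.473, 226.741] pointing down, gripper open.
Joint ranges: [-2.53, 2.53], [-0.77, 2.02], [0.04, 2.7], [-1, 4.14], [0.28, 2.66], [-3.11, 3.11]. Speed limits (rad/s): [2.57, 2.57, 3.14, 3.14, 3.14, 3.14].

INTERFACE

Orientations are given as [roll, pitch, yaw] about the fixed x, y, z axes, in that order (R = Rz(yaw) Ry(pitch) Rx(roll)).
In Python, from plant import bot gives the robot as it stands.
- The arm moves only by the tool servo_tool, never from a script. Its argument "deltas" is a list of rows, each a list of 2 entries, a list of its own where there are three numbers: the shift along the tool's x, y, z in m, then the turn, a rotation vector about the tool's x, y, z in degrees. A call has 1 to 20 rows; each row shifts and turns the commanded pose from where the row before left it, along the tool's axes as they then stand; what a row does not reach is not made up. A row lasts 1/8 s, in which the tool goes at most 62.5 mm and 10.7 degrees, less where a joint would pass 70% of its speed; a pose out of reach is approached as far as the arm can. A call with a gripper value outside its range is refused whole. "fingers" is the opening, from 0 (shut) to 1 (fully open), set as the call begins (left out, the last holds). The fingers move at their own pace and stop on an object; the grip force is fixed at half the most. Time passes only in rows, so rows that do not move let the fingers close. It gives the time, the measured TCP pose, the force, the opening and the grip force at its end, in the units of the state.
- bot.get_obs(): the state, without advancing time (a new reading comes with each control period).
- bot.capture(name): name is "side" or "top"; returns the picture (400x640x3 uint8, red, green, blue); there is no depth.
- bot.camera_model(name): a dict with "mtx" (3x3 intrinsics, pixels), "xyz" and "rotation" of the camera in the world. Camera axes: x right, y down, z forward; pixel columns grow to the right and rows downward; lengths in mm; the calibration is good to about 2 mm. A picture is of the moment at which its call begins. camera_model takes no time and is no camera call.
- bot.close_job(): hands the job in; it is judged then, once.
The state is a dict: "time": time; "joint_positions": joint angles; "dq": joint speeds; "tau": joint torques, N m; "tool_pos": TCP position; "tcp_rot": TCP orientation; "contact_force": force on the tool from outside, world axes, zero at the start; "moment": the same for the moment, N m; "grip_width": finger opening in mm; "finger_force": force on a finger pad.
Only numpy, scipy, OpenCV 4.12 (cv2) and the standard library are available. Lean on these libraries where they do the work, as an engineer would, in place of code of your own. Each camera call takes 0.05 s, during which the arm holds its last target. There are 200 camera calls.

TASK

The closed sippy cup, the one with a push button and a hinged cover on its lid, is to be left open to air in the drawer. Stand it upright on the grey liner with the hinge on its lid squarely up against the drawer's back panel, wherever there is room; then, with the panel as the stop, push the button straight in until it is fully home and hold it there steadily until the cover has sprung right up, and let go. Leave the open cup standing there against the panel, and do not shift or tip the other cup, the ramekin or the forks.

Things in the scene. Friction and masses are not known exactly. Their poses are not given: they have to be found in the camera images.
- cup: Push-button sippy cup, 108 mm tall shut, 0.12 kg: red tapered body, 53 mm across at the foot; white lid band 62 mm across from 62 to 90 mm height (grip here, across its own y axis); white domed cover 54 mm across on top. Origin: centre of the underside, z up. Its own -x side has the button, +x the hinge. Starts shut, upright on the liner, the button up to 75 degrees off facing the drawer front.
- hinge_back (a point): Middle of the flat back face of the hinge block (34 mm wide, from 76 to 93 mm above the foot), 42 mm from the cup's axis along its own +x, 83 mm above the foot. This face rests on the back panel.
- button_face (a point): Middle of the outer face of the round push button (16 mm across), 40 mm from the cup's axis along its own -x when out, 82 mm above the foot. It moves with the button; pushed home the face still stands 3 mm out of the lid band.
- button (a joint): Travel of the sprung push button in m along the cup's own +x: 0 out, 0.006 fully home at its stop. The spring takes 1.5 N to start and 3.5 N fully home; the cover is unlatched from about 0.003 on. Springs back when let go. Without a stop behind it the light cup slides or tips.
- cover (a joint): Angle of the sprung cover in rad about its hinge (34 mm along the cup's +x, 93 mm height): 0 shut and latched, 1.75 fully up. Once unlatched it swings up and back in about half a second; its front edge sweeps an arc of 62 mm radius, to about 155 mm above the foot.
- drawer: Kitchen drawer, pulled out and fixed. Origin: on the inner floor, at the middle of the back panel's inner face; x away from the robot, y to the left, z up. Inside: x from -0.32 (front) to 0, |y| < 0.27 m; side walls 110 mm high, front 135 mm, back panel 94 mm. The quartz worktop's edge is at x = 0.045, its top 170 mm above the inner floor.
- back_panel: The drawer's upright back panel, 12 mm thick, 540 mm wide, top 94 mm above the inner floor. Origin as the drawer's: the inner face is the plane x = 0, the panel lies on the +x side.
- liner: Grey mat 316 (x) by 290 (y) by 3 mm fixed on the drawer floor, filling the half of the drawer that the insert leaves free, left or right, from drawer front to back panel. Origin: centre of its underside; axes as the drawer's. The two cups and the ramekin stand on it.
- insert: Wooden cutlery insert 300 (x) by 205 (y) by 50 mm high, fixed, in the other half of the drawer. Origin: centre of its underside; axes as the drawer's.
- beaker: The other cup: same red body and white 62 mm lid band but no button or hinge, a short fixed spout in the middle; 105 mm tall. Origin: centre of the underside. Bystander.
- ramekin: White ceramic ramekin, 72 mm across, 40 mm high, open at the top. Origin: centre of the underside. Bystander.
- fork1: Steel baby fork 132 mm long, lying in a lane of the insert. Origin: on its underside, 65 mm from the handle's end. Bystander.
- fork2: As fork1, in another lane. Bystander.
There are look-alikes about, which are no part of the job. Leave any blue or yellow look-alike of the cup alone.

How it is judged (in metres and radians):
On the way, in this order (a step that is already met when the one before it is completed fails the run):
1. the cup, still shut, stands upright on the liner with its hinge within 12 mm of the back panel and square to it within 0.2 rad (x of hinge_back in the frame of back_panel above -0.012 m and angle between the x axis of cup and the x axis of drawer, either way round below 0.2 rad and angle between cup's own z axis and vertical below 0.1 rad and z of cup in the frame of liner below 0.006 m and value of joint cover below 0.1 rad and value of joint button below 0.002 m), for 0.1 s.
2. the button is held in (4.5 mm or more) for 0.3 s while the upright cup is pressed on the back panel with more than 1 N (value of joint button above 0.0045 m and contact force between cup and back_panel above 1 N and angle between cup's own z axis and vertical below 0.12 rad and angle between the x axis of cup and the x axis of drawer, either way round below 0.25 rad), for 0.3 s.
At the end, for the whole second after the job is handed in: The cup stands at rest, upright within 0.08 rad, on the liner, its hinge face within 10 mm of the back panel and square to it within 0.2 rad, the cover up (past 1.5 rad) and the button out again (under 1.5 mm) (value of joint cover above 1.5 rad and value of joint button below 0.0015 m and angle between cup's own z axis and vertical below 0.08 rad and x of hinge_back in the frame of back_panel above -0.01 m and angle between the x axis of cup and the x axis of drawer, either way round below 0.2 rad and z of cup in the frame of liner below 0.006 m and linear speed of cup below 0.02 m/s); the robot touches nothing.
It fails at once if the other cup is shifted by more than 12 mm or tipped (distance of beaker from where it was at the start of the episode above 0.012 m or angle between beaker's own z axis and vertical above 0.25 rad).
It fails at once if the ramekin is shifted by more than 12 mm or tipped (distance of ramekin from where it was at the start of the episode above 0.012 m or angle between ramekin's own z axis and vertical above 0.25 rad).
It fails at once if a fork is shifted by more than 15 mm (distance of any of fork1, fork2 from where it was at the start of the episode above 0.015 m).
It fails at once if the sippy cup is tipped over (angle between cup's own z axis and vertical above 0.7 rad).
It also fails if it takes over 61 s, if anything falls off the work surface, if the arm or the gripper's body presses on something with over 40 N, if the wrist force passes 120 N, or if a joint passes its speed limit or range.

## Working session

There is one attempt and no reset: what is moved stays moved. The work goes in short steps, Python scripts to look and compute and a tool call to move; the robot and the scene stay as the last step left them, time stands still between calls to the robot, and variables do not carry over. Pictures are saved under pics/ and viewed, at most 10 in all, crops included, and the job is handed in when it is done.

Besides the shell and the picture viewer there is one more tool, called after "Request:" as name(argument=value, ...), one argument or row to a line, values as JSON. servo_tool: Moves the arm, as the interface text tells. Its arguments: {"type":"object","properties":{"deltas":{"type":"array"},"fingers":{"type":"number"}},"required":["deltas"]}

```bash
mkdir -p pics; ls; python3 - <<'E'
from plant import bot
import cv2
o=bot.get_obs();print(o)
for n in("side","top"):
    im=bot.capture(n);cv2.imwrite(f"pics/{n}0.png",im[:,:,::-1]);print(bot.camera_model(n))
E
```

```text
pics
{'time': 0.0, 'joint_positions': array([-1.26998046e+00,  3.42730671e-01,  1.52504300e+00, -2.13426678e-06,
        1.27536987e+00, -1.46007509e-01]), 'dq': array([-5.04193148e-05, -1.46641669e-03, -5.76455358e-04, -1.07199164e-03,
        1.00474731e-03,  8.18897993e-06]), 'tau': array([-3.80750702e-03, -4.31262946e+01, -2.44222087e+01,  7.15118204e-02,
        5.60399517e-02, -1.32163213e-04]), 'tool_pos': array([ 226.74696532, -473.05358609,  226.03176033]), 'tcp_rot': array([-3.14005797e+00, -2.23618684e-04,  4.46823826e-01]), 'contact_force': array([ 0.17607812, -0.24669132,  0.66405414]), 'moment': array([-0.03379554, -0.0178061 , -0.00729685]), 'finger_force': 0.0, 'grip_width': 91.77732393319296}
{'mtx': array([[397.11468768,   0.        , 319.42757821],
       [  0.        , 397.11468768, 195.79665903],
       [  0.        ,   0.        ,   1.        ]]), 'xyz': array([-39.27883396, 593.58724834, 505.58673833]), 'rotation': array([-2.1137633 ,  0.00960189, -2.31267285])}
{'mtx': array([[404.71367727,   0.        , 319.08980256],
       [  0.        , 404.71367727, 200.99514301],
       [  0.        ,   0.        ,   1.        ]]), 'xyz': array([318.94092835, 128.72460874, 919.87465623]), 'rotation': array([-2.95879588, -0.02019587, -1.57980308])}
```

View pics/side0.png

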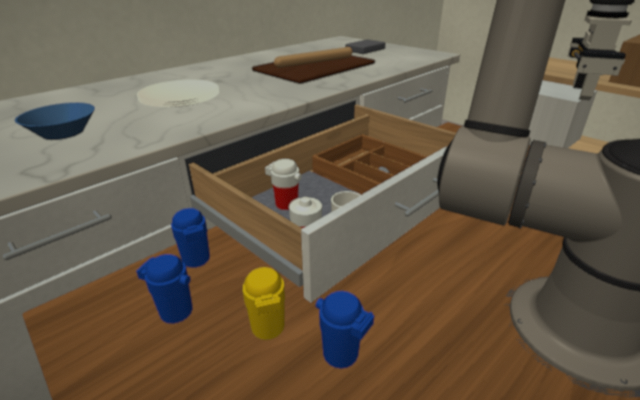

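View pics/top0.png

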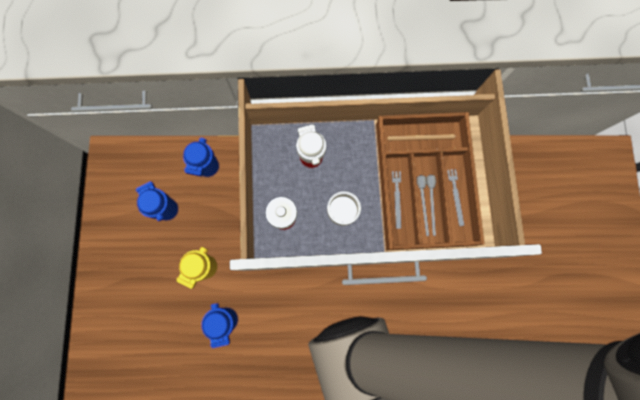

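Side: cup at about (285,183) behind the beaker (305,208). Top: cup cover at (311,145), with protrusions at (305,130) and (317,160); beaker at (281,212), ramekin at (344,208). I'll zoom in.

```bash
cat > h.py <<'E'
import numpy as np, cv2
from plant import bot
from scipy.spatial.transform import Rotation as Ro
def cam(n):
    m=bot.camera_model(n);r=np.asarray(m["rotation"])
    return m["mtx"],np.array(m["xyz"]),Ro.from_euler("xyz",r).as_matrix()
C={n:cam(n) for n in("side","top")}
def ray(n,uv):
    K,c,R=C[n];d=R@np.linalg.solve(K,[uv[0],uv[1],1]);return c,d/np.linalg.norm(d)
def onz(n,uv,z):
    c,d=ray(n,uv);return c+d*(z-c[2])/d[2]
def tri(us,ut):
    (a,d),(b,e)=ray("side",us),ray("top",ut)
    s=np.linalg.lstsq(np.c_[d,-e],b-a,rcond=None)[0];p,q=a+d*s[0],b+e*s[1]
    return (p+q)/2,np.linalg.norm(p-q)
def proj(n,P):
    K,c,R=C[n];q=K@(R.T@(np.asarray(P)-c));return q[:2]/q[2]
E
python3 - <<'E'
from h import *
a=cv2.imread("pics/side0.png")[145:235,250:370];b=cv2.imread("pics/top0.png")[80:270,230:400]
a=cv2.resize(a,None,fx=6,fy=6,interpolation=cv2.INTER_CUBIC);b=cv2.resize(b[20:130,:150],None,fx=5,fy=5,interpolation=cv2.INTER_CUBIC)
cv2.imwrite("pics/s1.png",a);cv2.imwrite("pics/t1.png",b)
for n in C: print(n,C[n][2][:,2],C[n][2][:,0])
E
```

```text
side [ 0.6345292  -0.57483964 -0.51665471] [-0.67564133 -0.73716796 -0.00960174]
top [ 0.18159423 -0.02149446 -0.98313861] [-0.00900479 -0.99975552  0.0201945 ]
```

View pics/s1.png

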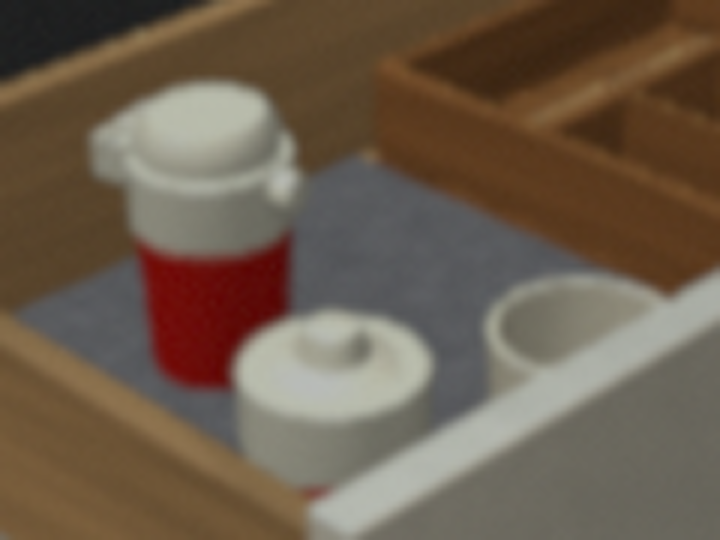

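View pics/t1.png

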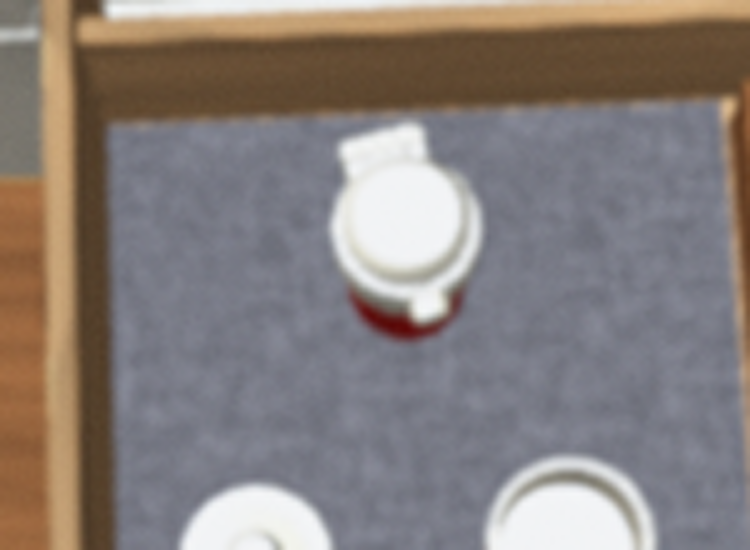

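Zooms: in the top view the hinge block is centred at about (306,129) and the button at about (316,160). In the side view the hinge is at about (268,170), the button at (297,176), and the liner's back right corner at (312,171).

```bash
python3 - <<'E'
from h import *
np.set_printoptions(precision=1,suppress=True)
S=lambda u,v:(250+u/6-.4,145+v/6-.4);T=lambda u,v:(230+u/5-.4,100+v/5-.4)
for n,s,t in [("liner BR",S(372,155),T(735,100)),("button",S(285,183),T(428,300)),("beaker spout",S(338,325),T(253,540)),("hinge top corner L back",S(95,133),T(340,150)),("ins corner",S(383,62),T(748,90))]:
    print(n,*tri(s,t))
# side-wise colour blobs in top
im=cv2.imread("pics/top0.png");hsv=cv2.cvtColor(im,cv2.COLOR_BGR2HSV)
m=((hsv[...,1]<45)&(hsv[...,2]>165)).astype(np.uint8)
m[:108]=0;m[:,:250]=0;m[:,385:]=0;m[255:]=0
for c in cv2.findContours(m,0,2)[0]:
    if cv2.contourArea(c)>60: print(cv2.boundingRect(c),cv2.contourArea(c),cv2.minEnclosingCircle(c),cv2.minAreaRect(c))
# liner mask, bluish grey
l=((hsv[...,0]>100)&(hsv[...,0]<135)&(hsv[...,1]>20)&(hsv[...,2]>70)&(hsv[...,2]<160)).astype(np.uint8)
l[:105]=0;l[270:]=0;l[:,:240]=0;l[:,:][:,400:]=0
l=cv2.morphologyEx(l,2,np.ones((3,3)));
c=max(cv2.findContours(l,0,2)[0],key=cv2.contourArea);h=cv2.convexHull(c)
print("liner",cv2.approxPolyDP(h,4,True)[:,0].tolist())
# back edge of liner fit
pts=[]
for x in range(258,372):
    if 295<x<330: continue
    y=np.argmax(l[:,x]);pts.append((x,y))
v=cv2.fitLine(np.float32(pts),cv2.DIST_HUBER,0,.01,.01).ravel();print("backedge",v)
E
```

```text
liner BR [682.2 -30.8  10.5] 2.6812788447378177
button [558.7 117.7  98.7] 1.4379836821523093
beaker spout [452.  187.2 115.8] 6.529643604386957
hinge top corner L back [621.8 154.8 108.6] 0.2532362493862347
ins corner [667.  -26.8  62.8] 0.04876545688338682
(265, 197, 32, 31) 729.5 ((280.5810852050781, 211.77928161621094), 15.87542724609375) ((280.5, 212.0), (30.0, 31.0), 90.0)
(327, 191, 34, 34) 868.5 ((343.5526428222656, 207.5263214111328), 17.160423278808594) ((343.5, 207.5), (33.0, 33.0), 90.0)
(296, 124, 31, 40) 784.5 ((310.1138916015625, 143.89857482910156), 19.98786163330078) ((309.5606994628906, 143.85549926757812), (39.24504470825195, 29.460664749145508), 53.746158599853516)
liner [[372, 122], [382, 250], [255, 256], [252, 127]]
backedge [  1.   -0.  306.1 124.7]
```

```bash
python3 - <<'E'
from h import *
np.set_printoptions(precision=1,suppress=True)
im=cv2.imread("pics/top0.png");hsv=cv2.cvtColor(im,cv2.COLOR_BGR2HSV)
g=im.astype(int)
print("col 340 V,S:",[(y,*im[y,340]) for y in range(94,128,1)])
# back edge (wood brown vs blue) subpixel: r-b crossing
pts=[];top=[]
for x in list(range(260,292))+list(range(332,370)):
    d=(g[:,x,2]-g[:,x,0]).astype(float)
    y=max(y for y in range(108,135) if d[y]>10)
    yy=y+(d[y]-10)/(d[y]-d[y+1]);pts.append(onz("top",(x,yy),15.5)[:2])
    # top inner edge of panel: brightness drop
    v=g[98:120,x,2];k=np.argmin(np.diff(v));top.append(onz("top",(x,98+k+.5),106.5)[:2])
for n,p in(("liner back",pts),("panel top",top)):
    p=np.array(p);k=np.polyfit(p[:,1],p[:,0],1);print(n,k[0].round(4),"x at y=140:",np.polyval(k,140),"res",np.std(p[:,0]-np.polyval(k,p[:,1])))
for uv in [(372,122),(382,250),(255,256),(252,127)]: print("corner",onz("top",uv,15.5))
print("beaker",onz("top",(280.6,211.8),105),"ram",onz("top",(343.5,207.5),53))
# cup: lid cover circle centre, hinge, button
T=lambda u,v:(230+u/5-.4,100+v/5-.4)
for n,uv,z in [("cover edge L",T(346,215),105),("cover edge R",T(463,215),105),("cover bottom",T(405,276),103),("cover c",T(405,217),118),
 ("hinge back L",T(338,150),108.5),("hinge back R",T(422,122),108.5),("hinge frt L",T(350,183),108.5),("button tip",T(430,316),97.5),("button base",T(427,297),104),("band L",T(331,225),105.5),("band R",T(483,225),105.5)]:
    print(n,onz("top",uv,z))
E
```

```text
col 340 V,S: [(94, np.uint8(46), np.uint8(47), np.uint8(47)), (95, np.uint8(98), np.uint8(103), np.uint8(104)), (96, np.uint8(165), np.uint8(169), np.uint8(170)), (97, np.uint8(214), np.uint8(215), np.uint8(213)), (98, np.uint8(228), np.uint8(230), np.uint8(229)), (99, np.uint8(210), np.uint8(219), np.uint8(225)), (100, np.uint8(166), np.uint8(190), np.uint8(214)), (101, np.uint8(132), np.uint8(173), np.uint8(207)), (102, np.uint8(122), np.uint8(168), np.uint8(205)), (103, np.uint8(119), np.uint8(164), np.uint8(200)), (104, np.uint8(102), np.uint8(143), np.uint8(179)), (105, np.uint8(73), np.uint8(106), np.uint8(138)), (106, np.uint8(56), np.uint8(81), np.uint8(107)), (107, np.uint8(48), np.uint8(73), np.uint8(96)), (108, np.uint8(50), np.uint8(75), np.uint8(98)), (109, np.uint8(52), np.uint8(76), np.uint8(101)), (110, np.uint8(52), np.uint8(75), np.uint8(99)), (111, np.uint8(51), np.uint8(73), np.uint8(96)), (112, np.uint8(49), np.uint8(73), np.uint8(96)), (113, np.uint8(50), np.uint8(72), np.uint8(97)), (114, np.uint8(50), np.uint8(76), np.uint8(98)), (115, np.uint8(51), np.uint8(7
[... 572 characters left out ...]
7)), (127, np.uint8(140), np.uint8(129), np.uint8(127))]
liner back -0.0416 x at y=140: 673.424553749218 res 0.32550843614246894
panel top -0.0405 x at y=140: 675.0940143993736 res 0.7214338058122589
corner [675.3 -17.9  15.5]
corner [374.1 -30.4  15.5]
corner [363.1 251.7  15.5]
corner [663.2 264.7  15.5]
beaker [447.5 189.4 105. ] ram [464.4  56.8  53. ]
cover edge L [594.5 152.4 105. ]
cover edge R [594.4 103.2 105. ]
cover bottom [568.4 127.8 103. ]
cover c [589.2 127.7 118. ]
hinge back L [621.9 155.7 108.5]
hinge back R [634.3 120.3 108.5]
hinge frt L [607.3 150.7 108.5]
button tip [552.6 117.4  97.5]
button base [558.9 118.6 104. ]
band L [590.  158.7 105.5]
band R [589.8  94.9 105.5]
```

```bash
cat >> h.py <<'E'
def go(pos,yaw,tilt=0):
    "shift (m, present tool axes) and turn (deg, rotation vector) to a pose; tilt leans the fingers forward"
    o=bot.get_obs();R=Ro.from_euler("xyz",o["tcp_rot"])
    G=Ro.from_euler("z",yaw)*Ro.from_euler("y",-tilt)*Ro.from_euler("x",np.pi)
    print("t",round(o["time"],2),"shift",(R.inv().apply(np.array(pos)-o["tool_pos"])/1e3).round(4),"turn",(R.inv()*G).as_rotvec(degrees=True).round(2))
E
python3 -c "
from h import *
go([588.5,127,225],0.28)"
```

```text
t 0.1 shift [ 0.5855 -0.3849  0.0018] turn [-0.08 -0.    9.55]
```

Request:
servo_tool(
  deltas=[
    [[0.039,-0.02566,0],[0,0,0]],
    [[0.039,-0.02566,0],[0,0,0]],
    [[0.039,-0.02566,0],[0,0,0]],
    [[0.039,-0.02566,0],[0,0,0]],
    [[0.039,-0.02566,0],[0,0,0]],
    [[0.039,-0.02566,0],[0,0,0]],
    [[0.039,-0.02566,0],[0,0,0]],
    [[0.039,-0.02566,0],[0,0,0]],
    [[0.039,-0.02566,0],[0,0,0]],
    [[0.039,-0.02566,0],[0,0,0]],
    [[0.039,-0.02566,0],[0,0,0]],
    [[0.039,-0.02566,0],[0,0,0]],
    [[0.039,-0.02566,0],[0,0,0]],
    [[0.039,-0.02566,0],[0,0,0]],
    [[0.039,-0.02566,0],[0,0,0]],
    [[0,0,0],[0,0,4.8]],
    [[0,0,0],[0,0,4.8]],
    [[0,0,0],[0,0,0]],
    [[0,0,0],[0,0,0]],
  ],
  fingers=1.0,
)

```text
time: 2.48
tool_pos: [588.0, 126.3, 226.5]
tcp_rot: [3.142, 0.0, 0.281]
contact_force: [0.8, 0.5, -1.0]
grip_width: 91.7
finger_force: 0.0
```

```bash
python3 -c "
from h import *
go([588.5,127,73],0.28)
im=bot.capture('side');cv2.imwrite('pics/s2.png',cv2.resize(im[90:240,220:420,::-1],None,fx=4,fy=4))"
```

```text
t 2.48 shift [ 0.0007 -0.0006  0.1535] turn [0.   0.03 0.04]
```

View pics/s2.png

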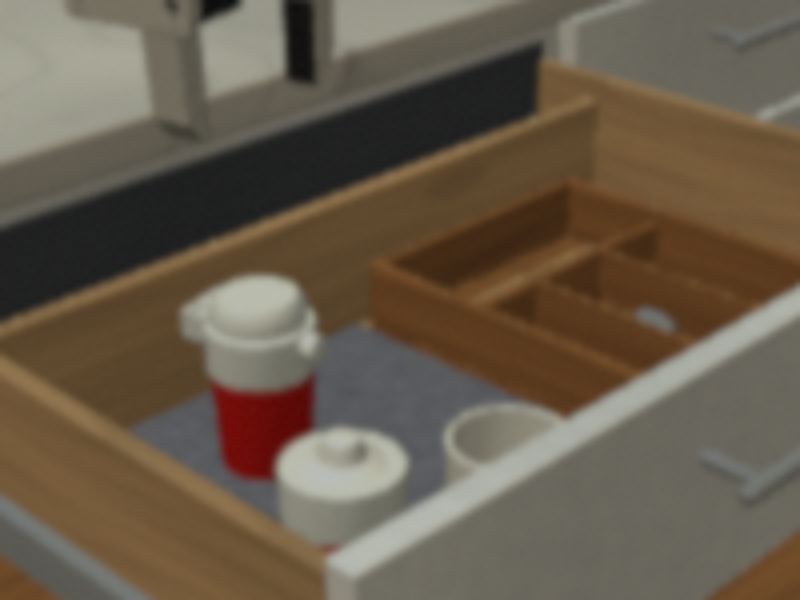

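The open fingers straddle the cup (tips around (185,130) and (310,80) in the crop, cup below at (258,375)). Now I'll descend and close.

Request:
servo_tool(
  deltas=[
    [[0,0,0.025],[0,0,0]],
    [[0,0,0.025],[0,0,0]],
    [[0,0,0.025],[0,0,0]],
    [[0,0,0.025],[0,0,0]],
    [[0,0,0.02],[0,0,0]],
    [[0,0,0.018],[0,0,0]],
    [[0,0,0.015],[0,0,0]],
    [[0,0,0],[0,0,0]],
    [[0,0,0],[0,0,0]],
  ],
)

```text
time: 3.65
tool_pos: [588.6, 126.4, 74.4]
tcp_rot: [3.141, -0.001, 0.279]
contact_force: [1.1, -0.6, 0.3]
grip_width: 92.0
finger_force: 0.0
```

Request:
servo_tool(
  deltas=[
    [[0,0,0],[0,0,0]],
    [[0,0,0],[0,0,0]],
    [[0,0,0],[0,0,0]],
    [[0,0,0],[0,0,0]],
    [[0,0,0],[0,0,0]],
    [[0,0,0],[0,0,0]],
    [[0,0,0],[0,0,0]],
    [[0,0,0],[0,0,0]],
  ],
  fingers=0.55,
)

```text
time: 4.65
tool_pos: [588.2, 126.4, 73.9]
tcp_rot: [3.141, -0.0, 0.279]
contact_force: [-0.7, 1.0, 2.2]
grip_width: 61.3
finger_force: 30.0
```

Request:
servo_tool(
  deltas=[
    [[0,0,-0.003],[0,0,0]],
    [[0,0,-0.003],[0,0,0]],
    [[0,0,0],[0,0,3.4]],
    [[0,0,0],[0,0,3.4]],
    [[0,0,0],[0,0,3.4]],
    [[0,0,0],[0,0,3.4]],
    [[0.008,0,0],[0,0,0]],
    [[0.01,0,0],[0,0,0]],
    [[0.01,0,0],[0,0,0]],
    [[0.008,0,0],[0,0,0]],
    [[0,0,0],[0,0,0]],
    [[0,0,0],[0,0,0]],
  ],
)

```text
time: 6.15
tool_pos: [623.8, 127.9, 79.5]
tcp_rot: [3.141, 0.001, 0.042]
contact_force: [-0.4, -0.8, -0.6]
grip_width: 61.0
finger_force: 30.0
```

```bash
python3 -c "
from h import *
go([633,128.5,74],0.042)
a=bot.capture('side');b=bot.capture('top')
cv2.imwrite('pics/s3.png',np.vstack([cv2.resize(a[130:205,240:373,::-1],(532,300),interpolation=2),cv2.resize(b[95:170,250:383,::-1],(532,300),interpolation=2)]))"
```

```text
t 6.15 shift [ 0.0092 -0.0002  0.0055] turn [ 0.01  0.04 -0.  ]
```

View pics/s3.png

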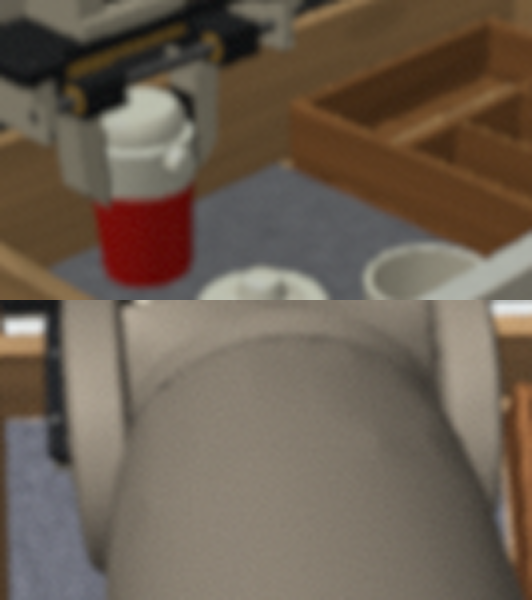

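Top is hidden by the arm; the side view shows the cup held upright, with the button at about (178,148) in the crop. Lowering, then creeping to the panel.

Request:
servo_tool(
  deltas=[
    [[0.003,0,0.002],[0,0,0]],
    [[0.002,0,0.002],[0,0,0]],
    [[0,0,0.001],[0,0,0]],
    [[0,0,0.0005],[0,0,0]],
    [[0,0,0],[0,0,0]],
    [[0,0,0],[0,0,0]],
  ],
)

```text
time: 7.0
tool_pos: [629.1, 128.1, 74.3]
tcp_rot: [3.141, -0.0, 0.042]
contact_force: [-0.2, -0.2, -0.8]
grip_width: 61.2
finger_force: 30.0
```

Request:
servo_tool(
  deltas=[
    [[0.001,0,0],[0,0,0]],
    [[0.001,0,0],[0,0,0]],
    [[0,0,0],[0,0,0]],
    [[0,0,0],[0,0,0]],
  ],
)

```text
time: 7.5
tool_pos: [631.1, 128.2, 74.2]
tcp_rot: [3.142, 0.0, 0.042]
contact_force: [0.4, -0.2, -0.6]
grip_width: 61.5
finger_force: 30.0
```

Request:
servo_tool(
  deltas=[
    [[0.0005,0,0.0003],[0,0,0]],
    [[0.0005,0,0],[0,0,0]],
    [[0,0,0],[0,0,0]],
    [[0,0,0],[0,0,0]],
  ],
)

```text
time: 8.0
tool_pos: [632.2, 128.2, 73.9]
tcp_rot: [3.142, -0.0, 0.042]
contact_force: [-0.5, 0.1, -1.2]
grip_width: 61.5
finger_force: 30.0
```

Request:
servo_tool(
  deltas=[
    [[0.0005,0,0.0003],[0,0,0]],
    [[0.0005,0,0],[0,0,0]],
    [[0,0,0],[0,0,0]],
    [[0,0,0],[0,0,0]],
  ],
)

```text
time: 8.5
tool_pos: [632.9, 128.3, 74.0]
tcp_rot: [3.141, 0.0, 0.042]
contact_force: [-3.2, -0.1, 5.7]
grip_width: 61.4
finger_force: 30.0
```

Request:
servo_tool(
  deltas=[
    [[0.0005,0,0],[0,0,0]],
    [[0.0005,0,0],[0,0,0]],
    [[0,0,0],[0,0,0]],
    [[0,0,0],[0,0,0]],
  ],
)

```text
time: 9.0
tool_pos: [632.9, 128.3, 74.0]
tcp_rot: [3.141, 0.002, 0.042]
contact_force: [-6.8, -0.1, 7.2]
grip_width: 61.4
finger_force: 30.0
```

Contact with both the liner and the panel. I'll ease off, release and rise.

Request:
servo_tool(
  deltas=[
    [[-0.0005,0,-0.0005],[0,0,0]],
    [[-0.0002,0,0],[0,0,0]],
    [[0,0,0],[0,0,0]],
  ],
)

```text
time: 9.38
tool_pos: [633.0, 128.3, 73.9]
tcp_rot: [3.142, 0.001, 0.042]
contact_force: [-4.9, 0.1, 2.7]
grip_width: 61.5
finger_force: 30.0
```

Request:
servo_tool(
  deltas=[
    [[0,0,0],[0,0,0]],
    [[0,0,0],[0,0,0]],
    [[0,0,0],[0,0,0]],
    [[0,0,0],[0,0,0]],
    [[0,0,0],[0,0,0]],
    [[0,0,0],[0,0,0]],
    [[0,0,-0.015],[0,0,0]],
    [[0,0,-0.03],[0,0,0]],
    [[0,0,-0.04],[0,0,0]],
    [[0,0,-0.04],[0,0,0]],
    [[-0.05,0,0],[0,0,0]],
    [[-0.05,0,0],[0,0,0]],
    [[-0.05,0,0],[0,0,0]],
    [[-0.05,0,0],[0,0,0]],
    [[0,0,0],[0,0,0]],
    [[0,0,0],[0,0,0]],
  ],
  fingers=0.95,
)

```text
time: 11.38
tool_pos: [434.8, 120.0, 200.4]
tcp_rot: [-3.142, -0.003, 0.042]
contact_force: [0.3, -0.4, 1.4]
grip_width: 87.4
finger_force: 0.0
```

```bash
python3 -c "
from h import *
for n,y in (('a',130),):
  a=bot.capture('side');b=bot.capture('top');cv2.imwrite('pics/top4.png',b[:,:,::-1]);cv2.imwrite('pics/side4.png',a[:,:,::-1])
cv2.imwrite('pics/s4.png',np.vstack([cv2.resize(a[130:205,240:373,::-1],(532,300),interpolation=2),cv2.resize(b[95:170,250:383,::-1],(532,300),interpolation=2)]))"
```

```text
(no output)
```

View pics/s4.png

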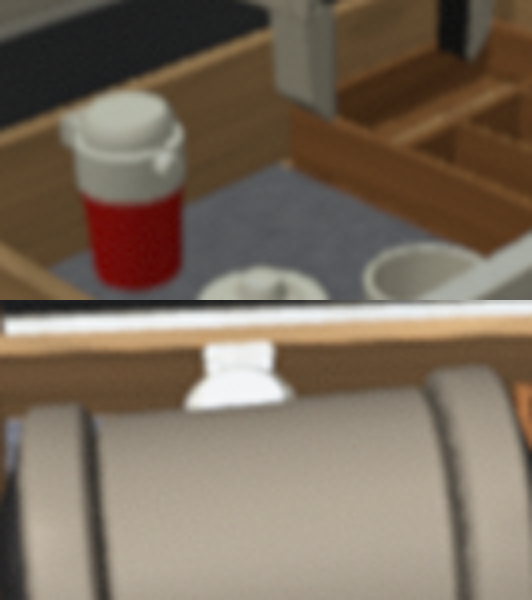

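Cup stands shut with the hinge on the panel and square to it (top crop: hinge at (240,358) meets the panel edge; side crop: button at (168,160)). Now check the button position and plan the tilted push.

```bash
python3 -c "
from h import *
print(onz('side',(281.6,169.6),97.5), proj('side',[593.2,126.6,97.5]))
print('hinge', onz('top',(250+205/4,95+47/4),108.5),onz('top',(250+273/4,95+45/4),108.5))
go([555,125,160],0.042,np.radians(30))"
```

```text
[603.73302629 124.37879886  97.5       ] [283.72890183 171.50179108]
hinge [673.04014823 147.13461348 108.5       ] [674.16564197 110.92613584 108.5       ]
t 11.47 shift [ 0.12   -0.      0.0399] turn [ 1.000e-02  2.989e+01 -2.000e-02]
```

Request:
servo_tool(
  deltas=[
    [[0,0,0],[0,7.5,0]],
    [[0,0,0],[0,7.5,0]],
    [[0,0,0],[0,7.5,0]],
    [[0,0,0],[0,7.5,0]],
    [[0,0,0],[0,0,0]],
    [[0,0,0],[0,0,0]],
    [[0,0,0],[0,0,0]],
    [[0,0,0],[0,0,0]],
  ],
  fingers=0.0,
)

```text
time: 12.48
tool_pos: [434.4, 119.9, 199.3]
tcp_rot: [3.142, -0.523, 0.042]
contact_force: [-0.5, 0.1, -0.8]
grip_width: 11.5
finger_force: 0.0
```

```bash
python3 -c "
from h import *
go([550,124.8,150],0.042,np.radians(30))
go([560,125.2,93],0.042,np.radians(30))"
```

```text
t 12.47 shift [ 7.560e-02 -1.000e-04  1.005e-01] turn [ 0.02  0.02 -0.02]
t 12.47 shift [ 5.580e-02 -1.000e-04  1.549e-01] turn [ 0.02  0.02 -0.02]
```

Request:
servo_tool(
  deltas=[
    [[0.0189,0,0.0251],[0,0,0]],
    [[0.0189,0,0.0251],[0,0,0]],
    [[0.0189,0,0.0251],[0,0,0]],
    [[0.0189,0,0.0251],[0,0,0]],
    [[-0.005,0,0.0136],[0,0,0]],
    [[-0.005,0,0.0136],[0,0,0]],
    [[-0.005,0,0.0136],[0,0,0]],
    [[-0.005,0,0.0136],[0,0,0]],
    [[0,0,0],[0,0,0]],
    [[0,0,0],[0,0,0]],
    [[0,0,0],[0,0,0]],
  ],
)

```text
time: 13.85
tool_pos: [564.2, 128.0, 109.1]
tcp_rot: [3.136, -0.498, 0.042]
contact_force: [0.1, -0.3, -0.7]
grip_width: 0.5
finger_force: 0.0
```

```bash
python3 -c "
from h import *
go([585,126.2,93],0.042,np.radians(30))
a=bot.capture('side')
cv2.imwrite('pics/s5.png',cv2.resize(a[130:215,240:373,::-1],(798,510),interpolation=2))"
```

```text
t 13.85 shift [0.0105 0.0026 0.024 ] turn [ 0.31  1.48 -0.01]
```

View pics/s5.png

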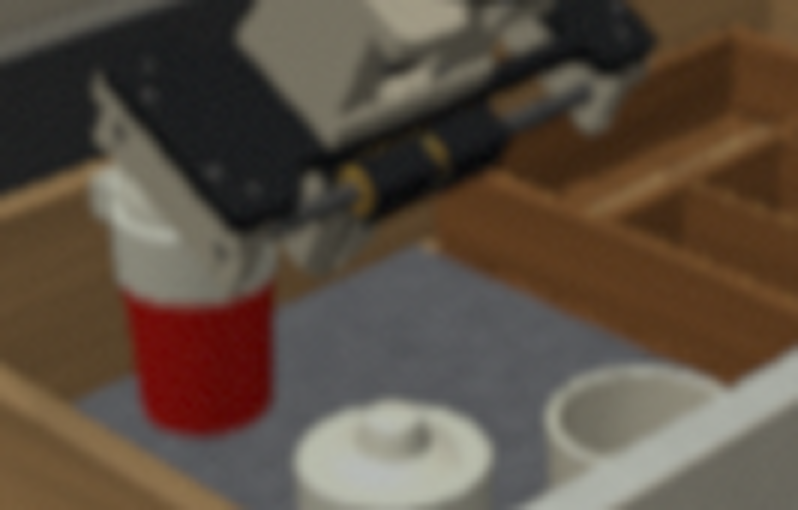

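The pose stopped short with no contact force, so a joint limit is likely. Checking the joints.

```bash
python3 -c "
from h import *
o=bot.get_obs();print(o['joint_positions'].round(3),o['tool_pos'],o['tcp_rot'],o['contact_force'],o['dq'].round(3))"
```

```text
[ 0.112  0.386  1.979 -0.139  0.283  1.767] [564.1631197  128.07284033 109.04591408] [ 3.13637172 -0.49775213  0.0418502 ] [ 0.02157622 -0.08516744 -0.14400327] [-0.002  0.001  0.001 -0.002 -0.    -0.   ]
```

Joint 5 is at its lower limit. I'll reduce the tilt to 20°, which still keeps the body clear of the cover's sweep.

Request:
servo_tool(
  deltas=[
    [[-0.008,0,0],[0,-3,0]],
    [[0,0,0],[0.3,-3,0]],
    [[0,0,0],[0,-2.5,0]],
    [[0,0,0],[0,0,0]],
  ],
)

```text
time: 14.4
tool_pos: [558.0, 127.7, 105.4]
tcp_rot: [-3.141, -0.351, 0.041]
contact_force: [0.4, -0.0, -0.4]
grip_width: 0.0
finger_force: 0.0
```

```bash
python3 -c "
from h import *
go([572,125.6,94.3],0.042,np.radians(20))
print(bot.get_obs()['joint_positions'].round(3))"
```

```text
t 14.4 shift [0.0093 0.0027 0.0153] turn [ 0.   -0.09 -0.05]
[ 0.103  0.41   1.872 -0.043  0.51   1.666]
```

Request:
servo_tool(
  deltas=[
    [[0.003,0.0014,0.005],[0,0,0]],
    [[0.003,0.0013,0.005],[0,0,0]],
    [[0.0033,0,0.0053],[0,0,0]],
    [[0,0,0],[0,0,0]],
    [[0,0,0],[0,0,0]],
  ],
)

```text
time: 15.02
tool_pos: [571.1, 125.7, 93.5]
tcp_rot: [-3.141, -0.349, 0.041]
contact_force: [0.1, 0.2, -0.0]
grip_width: 0.5
finger_force: 0.0
```

```bash
python3 -c "
from h import *
go([582,126,94.3],0.042,np.radians(20))
a=bot.capture('side')
cv2.imwrite('pics/s6.png',cv2.resize(a[130:215,240:373,::-1],(798,510),interpolation=2))"
```

```text
t 15.03 shift [0.0105 0.0001 0.003 ] turn [ 0.    0.03 -0.03]
```

View pics/s6.png

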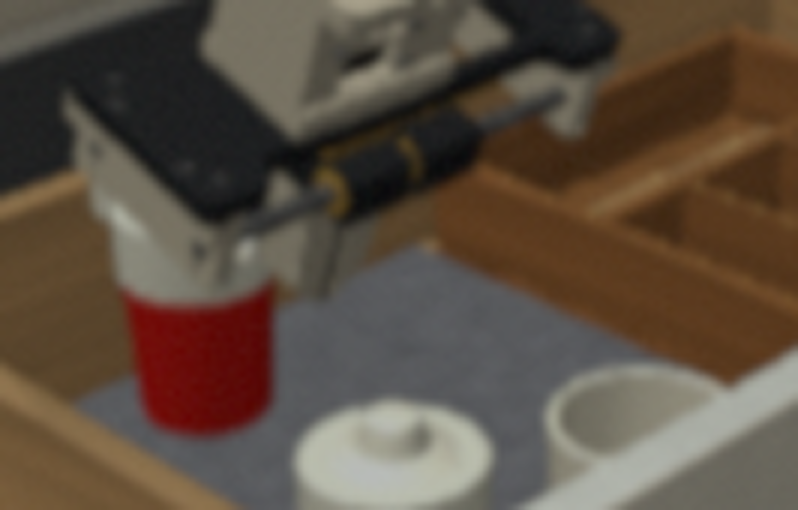

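The closed fingers (about (320,240)) stand just in front of the button (about (245,250)), and the cup is unmoved. Approaching horizontally.

Request:
servo_tool(
  deltas=[
    [[0.0047,0,0.0016],[0,0,0]],
    [[0.0038,0,0.0013],[0,0,0]],
    [[0,0,0],[0,0,0]],
    [[0,0,0],[0,0,0]],
  ],
)

```text
time: 15.58
tool_pos: [580.1, 126.0, 93.7]
tcp_rot: [-3.141, -0.349, 0.041]
contact_force: [0.4, -0.6, 0.1]
grip_width: 0.5
finger_force: 0.0
```

Request:
servo_tool(
  deltas=[
    [[0.0009,0,0.00034],[0,0,0]],
    [[0.0009,0,0.00034],[0,0,0]],
    [[0,0,0],[0,0,0]],
  ],
)

```text
time: 15.95
tool_pos: [582.2, 126.1, 93.8]
tcp_rot: [-3.141, -0.349, 0.041]
contact_force: [0.7, 0.1, 0.3]
grip_width: 0.5
finger_force: 0.0
```

Request:
servo_tool(
  deltas=[
    [[0.0009,0,0.00034],[0,0,0]],
    [[0.0009,0,0.00034],[0,0,0]],
    [[0,0,0],[0,0,0]],
  ],
)

```text
time: 16.32
tool_pos: [584.1, 126.2, 93.8]
tcp_rot: [-3.141, -0.349, 0.041]
contact_force: [0.5, -0.6, -0.5]
grip_width: 0.5
finger_force: 0.0
```

Request:
servo_tool(
  deltas=[
    [[0.0009,0,0.00034],[0,0,0]],
    [[0.0009,0,0.00034],[0,0,0]],
    [[0,0,0],[0,0,0]],
  ],
)

```text
time: 16.7
tool_pos: [585.7, 126.3, 93.6]
tcp_rot: [-3.141, -0.348, 0.042]
contact_force: [-2.5, -0.4, -0.0]
grip_width: 0.4
finger_force: 0.9
```

Request:
servo_tool(
  deltas=[
    [[0.0009,0,0.00034],[0,0,0]],
    [[0.0009,0,0.00034],[0,0,0]],
    [[0,0,0],[0,0,0]],
  ],
)

```text
time: 17.08
tool_pos: [587.8, 126.3, 93.7]
tcp_rot: [-3.141, -0.349, 0.041]
contact_force: [-2.7, -0.8, 2.0]
grip_width: 0.3
finger_force: 1.2
```

Request:
servo_tool(
  deltas=[
    [[0.0009,0,0.00034],[0,0,0]],
    [[0.0009,0,0.00034],[0,0,0]],
    [[0,0,0],[0,0,0]],
  ],
)

```text
time: 17.45
tool_pos: [589.8, 126.4, 93.6]
tcp_rot: [-3.141, -0.349, 0.041]
contact_force: [-3.2, -0.1, 1.8]
grip_width: 0.6
finger_force: 1.5
```

Request:
servo_tool(
  deltas=[
    [[0.0009,0,0.00034],[0,0,0]],
    [[0.0009,0,0.00034],[0,0,0]],
    [[0,0,0],[0,0,0]],
    [[0,0,0],[0,0,0]],
  ],
)

```text
time: 17.95
tool_pos: [591.4, 126.5, 93.6]
tcp_rot: [-3.141, -0.348, 0.041]
contact_force: [-6.1, 0.2, 3.4]
grip_width: 0.4
finger_force: 2.5
```

Request:
servo_tool(
  deltas=[
    [[0.0004,0,0.00015],[0,0,0]],
    [[0,0,0],[0,0,0]],
    [[0,0,0],[0,0,0]],
    [[0,0,0],[0,0,0]],
    [[0,0,0],[0,0,0]],
    [[0,0,0],[0,0,0]],
    [[0,0,0],[0,0,0]],
    [[0,0,0],[0,0,0]],
    [[0,0,0],[0,0,0]],
    [[0,0,0],[0,0,0]],
  ],
)

```text
time: 19.2
tool_pos: [591.5, 126.5, 93.6]
tcp_rot: [-3.142, -0.347, 0.041]
contact_force: [-5.7, -0.1, 3.5]
grip_width: 0.7
finger_force: 3.2
```

Request:
servo_tool(
  deltas=[
    [[-0.0019,0,-0.0007],[0,0,0]],
    [[-0.0028,0,-0.001],[0,0,0]],
    [[-0.0038,0,-0.0014],[0,0,0]],
    [[-0.0094,0,-0.0034],[0,0,0]],
    [[-0.0094,0,-0.0034],[0,0,0]],
    [[0,0,-0.03],[0,0,0]],
    [[0,0,-0.05],[0,0,0]],
    [[0,0,-0.05],[0,0,0]],
    [[-0.05,0,0],[0,0,0]],
    [[-0.05,0,0],[0,0,0]],
    [[0,0,0],[0,0,0]],
    [[0,0,0],[0,0,0]],
    [[0,0,0],[0,0,0]],
  ],
)

```text
time: 20.82
tool_pos: [426.2, 119.6, 182.4]
tcp_rot: [-3.141, -0.351, 0.041]
contact_force: [-0.2, 0.4, 0.1]
grip_width: 0.5
finger_force: 0.0
```

```bash
python3 -c "
from h import *
a=bot.capture('side');b=bot.capture('top')
cv2.imwrite('pics/s7.png',np.hstack([cv2.resize(a[120:240,230:363,::-1],(399,360),interpolation=2),cv2.resize(b[85:245,240:400,::-1],(360,360),interpolation=2)]))"
```

```text
(no output)
```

View pics/s7.png

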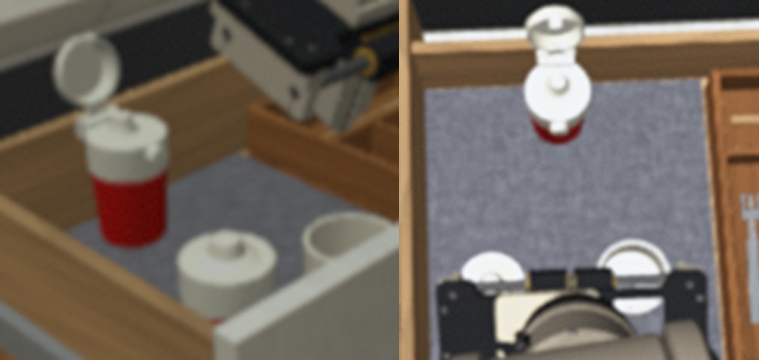

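The cover is fully up ((85,70) in the left crop). The cup is upright with its hinge at the panel ((556,55) in the right crop), the bystanders are undisturbed and the tool is clear. Handing in.

```bash
python3 -c "
from plant import bot
print(bot.close_job())"
```

```text
the job is handed in; nothing more can be done
None
```

The job is handed in, with no verdict returned: the last pictures show the cup open and upright on the liner with its hinge against the back panel, the bystanders look undisturbed, and the robot was clear.

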